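# Latch the loaded tray carrier on the inspection bench

### The arm

A 7-joint arm with a two-finger parallel gripper is mounted at the origin on the work surface. World frame = base frame: x ahead of the robot, y to its left, z up, the work surface at z = 0. Lengths are in m, angles in rad, forces in N, time in s.
With the tool pointing down it reaches from about 0.425 to 0.875 m from the base axis. Payload 9.9 kg.
Tool frame: the origin (TCP) lies at the very end of the fingers, on their centre line; the grasp point (between the pads) lies 19 mm behind it; z points along the fingers, y is the line along which they close (so a half turn about z gives the same grasp; the last joint's range is limited). The gripper opens to 85 mm and grips with 20 to 120 N. Pads are 22 mm wide; open, the fingers measure 114 mm over their backs; the gripper's body (76 mm by 85 mm) begins 54 mm behind the grasp point. The pads swing forward as they close: fully open they stand 13 mm farther back than shut.
Start: joints at [1.183, 0.576, 0.025, 1.437, -0.015, 1.129, -0.057], TCP at [0.202, -0.644, 0.231] pointing down, gripper open.
Joint ranges: [-2.76, 2.76], [-0.34, 2.15], [-1.52, 1.57], [0.19, 2.46], [-1.09, 4.23], [0.17, 1.99], [-2.82, 2.82]. Speed limits (rad/s): [2.22, 2.22, 3.01, 3.01, 3.14, 3.14, 3.14].

### API

Orientations are given as a rotation vector (axis times angle).
In Python, from station import ctrl gives the robot as it stands. The module is installed in compiled form; this text tells all that it offers.
- The arm moves only by the tool step_arm, never from a script. Its argument "moves" is a list of rows, each an object of numbers: "x", "y", "z": the shift along the tool's x, y, z in cm; "ax", "ay", "az": the turn, a rotation vector about the tool's x, y, z in units of 8 degrees (1.0 is 8 degrees); "grip": the opening, from 0 (shut) to 1 (fully open). A call has 1 to 5 rows; each row shifts and turns the commanded pose from where the row before left it, along the tool's axes as they then stand; what a row does not reach is not made up. A row lasts 1/10 s, in which the tool goes at most 50 mm and 8.59 degrees, less where a joint would pass 70% of its speed; a pose out of reach is approached as far as the arm can. A call is refused whole if a number of a shift passes 5 or a number of a turn 1, either way. A call with a gripper value outside its range is refused whole. The fingers move at their own pace and stop on an object; "squeeze" is the grip in N (left out, the last holds). Time passes only in rows, so rows that do not move let the fingers close. It gives the time, the measured TCP pose, the force, the opening and the grip force at its end, in the units of the state.
- ctrl.observe(): the state, without advancing time (a new reading comes with each control period).
- ctrl.get_image(name): name is "scene" or "top" or "wrist"; returns a dict with "color" (400x640x3 uint8, red, green, blue), "depth" (400x640 float32, m along the optical axis (not along the pixel's ray), 0 where there is no reading), "fovy" (degrees; the focal length in pixels is half the picture's height over the tangent of half this angle, whatever the lens; pixels are square), "cx", "cy" (the principal point, pixels), "rvec" (rotation vector, rad) and "tvec" (3), from world to camera coordinates, as OpenCV has them; the wrist camera has in their place "T_tool_cam" (4x4, takes a point from camera to tool coordinates, whose origin is the TCP and whose axes are the flange's). Camera axes: x right, y down, z forward; pixel columns grow to the right and rows downward; lengths in m; the calibration is good to about 2 mm. A picture is of the moment at which its call begins: read the wrist's pose just before it.
- ctrl.close_job(): hands the job in; it is judged then, once.
Trained networks look in a picture, given as the dict that the camera call returned (one of the last four; its "shot" number tells which), for a name from the list of things; names that differ only in an ending like _2 or _b are one class to them, and where a whole thing is asked for, a point or a joint stands for the part that bears it (a point fixed in the world has none). Each returns a list of dicts, best first, with "p" (0 to 1); they miss things now and then, are a little off and sometimes report something else, mostly with a low value. They report only what shows in the picture. A call takes as long as a camera call.
- ctrl.find_in(picture, target): "xy" ([column, row] in pixels, amid what is visible of it).
- ctrl.regions_of(picture, target): "pixels" (400x640 bool, what is visible of it) and "xy" ([column, row] in pixels, amid what is visible of it).
The state is a dict: "t": time; "qpos": joint angles; "joint_vel": joint speeds; "effort": joint torques, N m; "tool_pos": TCP position; "orientation": TCP orientation; "wrist_force": force on the tool from outside, world axes, zero at the start; "moment": the same for the moment, N m; "grip_width": opening from 0.0 (shut) to 1.0 (fully open); "gripper_force": force on a finger pad.
Only numpy, scipy, OpenCV 4.12 (cv2) and the standard library are available. Lean on these libraries where they do the work, as an engineer would, in place of code of your own. Each camera call takes 0.05 s, during which the arm holds its last target. There are 200 camera calls.

### The job

Two tray carriers stand on the bench with their latch bars swung open; only one holds a blue tray of steel rods. Take that loaded carrier's latch bar by its red ball knob, lift it over the low yellow lip of its keeper, swing it across and let it drop fully down into the notch, so that the tray cannot slide out. Leave the empty carrier's latch and the spray bottle as they are.

Things in the scene. Friction and masses are not known exactly. Their poses are not given: they have to be found in the camera images.
- loaded_knob (a point): Centre of the 30 mm red ball knob on the loaded carrier's latch bar (10 mm wide, 14 high, 220 long, 0.2 kg). The ball's centre is 45 mm above the bar's centre line, on a 10 mm stem, 210 mm along the bar from its pivot, where the bar swings sideways and tilts up freely. At first the bar lies level on the ledge outside the lip, 0.27 to 0.52 rad open towards the robot. y: to the pivot; z: up.
- loaded_notch (a point): Notch, 32 mm wide between yellow cheeks: where the home bar's centre line lies, 60 mm over the table, 7 mm over notch floor and ledge. Axes: x from the carrier's open front inward, y along the home bar to the pivot (170 mm, same height), z up. Home ball centre: y -40, z +45 mm. Cheeks 8 mm thick, 20 mm along y: lip (-x) rises to z +14 mm, back stop (+x) to +28 mm. Carrier is fixed.
- empty_knob (a point): Centre of the same red ball knob on the latch bar of the other, identical but empty carrier (grey floor between its white walls, no blue tray), its bar also swung open. To be left as it is.
- spray_center (a point): Loose spray bottle with a green glass body (72 mm across) and a black trigger head, 180 mm tall, standing on the bench; this point is on its axis, 90 mm up. To be left standing where it is.

How it is judged:
By the outcome, as a careful person would: the job done as asked, in the order asked, and still so for the second after the job is handed in, with the robot touching nothing.
It also fails if it takes over 32 s, if anything falls off the work surface, if the arm or the gripper's body presses on something with over 40 N, if the wrist force passes 120 N, or if a joint passes its speed limit or range.

## Working session

There is one attempt and no reset: what is moved stays moved. The work goes in short steps, Python scripts to look and compute and a tool call to move; the robot and the scene stay as the last step left them, time stands still between calls to the robot, and variables do not carry over. Pictures are saved under pics/ and viewed, at most 10 in all, crops included, and the job is handed in when it is done.

Besides the shell and the picture viewer there is one more tool, called after "Call:" in YAML: its name, and indented under it one key for each argument. step_arm: Moves the arm, as the interface text tells. Its arguments: {"type":"object","properties":{"moves":{"type":"array","items":{"type":"object","properties":{"x":{"type":"number"},"y":{"type":"number"},"z":{"type":"number"},"ax":{"type":"number"},"ay":{"type":"number"},"az":{"type":"number"},"grip":{"type":"number"}}}},"squeeze":{"type":"number"}},"required":["moves"]}

```bash
mkdir -p pics; cat > h.py <<'E'
import numpy as np, cv2
from scipy.spatial.transform import Rotation as R
from station import ctrl
def f(im): return 200/np.tan(np.radians(im['fovy'])/2)
def world(im,u,v,d,st=None):
    F=f(im); p=np.array([(u-im['cx'])*d/F,(v-im['cy'])*d/F,d]).T
    if 'rvec' in im:
        Rm=R.from_rotvec(np.ravel(im['rvec'])).as_matrix(); return (p-np.ravel(im['tvec']))@Rm
    T=np.array(im['T_tool_cam']); p=p@T[:3,:3].T+T[:3,3]
    return p@R.from_rotvec(st['orientation']).as_matrix().T+np.array(st['tool_pos'])
def save(im,n): cv2.imwrite('pics/'+n,im['color'][:,:,::-1])
E
python3 - <<'E'
from h import *
np.set_printoptions(precision=4,suppress=True)
print(ctrl.observe())
for n in ['scene','top']:
    im=ctrl.get_image(n); save(im,n+'0.png')
    for t in ['loaded_knob','loaded_notch','empty_knob','spray_center']:
        for r in ctrl.regions_of(im,t)[:3]:
            v,u=np.nonzero(r['pixels']); d=im['depth'][v,u]; ok=d>0
            w=world(im,u[ok],v[ok],d[ok]) if ok.any() else np.zeros((1,3))
            print(n,t,round(r['p'],2),np.round(r['xy']),len(u),np.median(w,0),w.min(0),w.max(0))
        if t=='loaded_notch': print(n,t,[(round(r['p'],2),np.round(r['xy']),world(im,*r['xy'],im['depth'][int(r['xy'][1]),int(r['xy'][0])])) for r in ctrl.find_in(im,t)[:3]])
a=[cv2.imread(f'pics/{n}0.png') for n in ('scene','top')]
E
```

```text
{'t': 0.0, 'qpos': array([ 1.1832,  0.5765,  0.0248,  1.4379, -0.015 ,  1.129 , -0.0565]), 'joint_vel': array([ 0.0001, -0.001 , -0.0015, -0.0011,  0.001 ,  0.001 , -0.0005]), 'effort': array([ -0.0004, -76.5768,   2.2508, -28.5978,   0.0154,   0.0124,
         0.    ]), 'tool_pos': array([ 0.2018, -0.6437,  0.2305]), 'orientation': array([-3.1038, -0.4752,  0.0005]), 'wrist_force': array([ 0.0065,  0.1346, -0.2772]), 'moment': array([0.0632, 0.0673, 0.0025]), 'gripper_force': 0.0, 'grip_width': 1.0047809226496305}
scene loaded_notch 0.57 [314. 305.] 8396 [ 0.632  -0.1788  0.0458] [ 0.474  -0.2687 -0.0027] [ 0.7542 -0.027   0.1267]
scene loaded_notch [(0.58, array([314., 305.]), array([ 0.6229, -0.1764,  0.0456]))]
scene empty_knob 0.97 [336. 192.] 485 [0.5064 0.1422 0.0669] [0.4552 0.0696 0.013 ] [0.5789 0.2674 0.1238]
scene spray_center 0.68 [367. 108.] 950 [0.4192 0.4645 0.0853] [ 0.3009  0.4401 -0.0044] [0.4516 0.6903 0.1862]
top loaded_knob 0.64 [408. 193.] 295 [ 0.5321 -0.1925  0.0681] [ 0.4857 -0.2642  0.0103] [ 0.5929 -0.073   0.1237]
top loaded_notch 0.82 [394. 166.] 5742 [ 0.6174 -0.1576  0.0193] [ 0.4819 -0.2756 -0.0057] [ 0.7581 -0.0509  0.1237]
top loaded_notch [(0.74, array([398., 164.]), array([ 0.6218, -0.1601,  0.0616]))]
top empty_knob 0.55 [299. 201.] 251 [0.51   0.1476 0.0692] [0.458  0.0677 0.0522] [0.5794 0.2637 0.126 ]
top spray_center 0.84 [191. 229.] 590 [0.4105 0.4617 0.1034] [ 0.3675  0.4406 -0.0015] [0.449  0.5258 0.1868]
```

View pics/scene0.png

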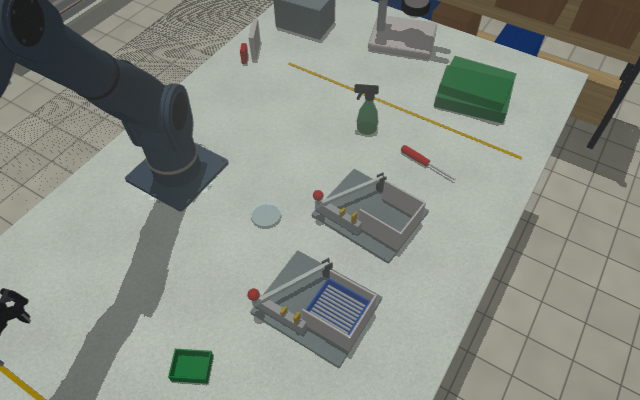

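View pics/top0.png

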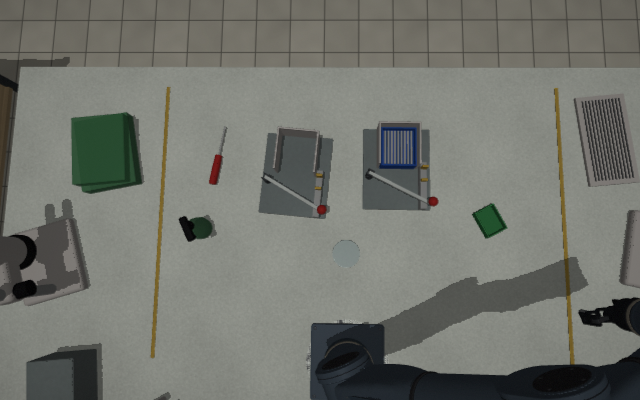

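The scene view shows the loaded carrier (blue tray) in front, with its red knob at about (253,295), yellow cheeks at (290,315) and pivot at (328,265). In the top view the same knob is at (433,201), the cheeks at (424,166) and (424,178), and the pivot at (369,174). The empty carrier is to the left, with its knob at (322,210).

```bash
cat >> h.py <<'E'
def masks(im):
    h=cv2.cvtColor(im['color'],cv2.COLOR_RGB2HSV).astype(int); H,S,V=h[...,0],h[...,1],h[...,2]
    return {'red':((H<6)|(H>174))&(S>130)&(V>70),'yel':(H>15)&(H<32)&(S>110)&(V>80)}
def blobs(im,name,box,st=None,mina=6):
    m=masks(im)[name].astype(np.uint8); n,l,s,c=cv2.connectedComponentsWithStats(m)
    for i in range(1,n):
        if s[i,4]<mina: continue
        v,u=np.nonzero(l==i); d=im['depth'][v,u]; ok=d>0
        if not ok.any(): continue
        w=world(im,u[ok],v[ok],d[ok],st); md=np.median(w,0)
        if np.all(md[:2]>box[0]) and np.all(md[:2]<box[1]): print(name,c[i].round(1),s[i,4],'med',md.round(4),'lo',np.percentile(w,5,0).round(4),'hi',np.percentile(w,95,0).round(4))
E
python3 - <<'E'
from h import *
for n in ['scene','top']:
    im=ctrl.get_image(n); print(n, np.round(f(im),1))
    for c in ['red','yel']: blobs(im,c,[(.4,-.35),(.8,.3)] and ([.4,-.35],[.8,.3]))
    if n=='top':
        for u,v in [(369,174),(371,175),(368,172)]: print(world(im,u,v,im['depth'][v,u]))
    print('cam',-R.from_rotvec(np.ravel(im['rvec'])).as_matrix().T@np.ravel(im['tvec']))
E
```

```text
scene 520.0
red [317.5 193.8] 50 med [0.4722 0.0809 0.1165] lo [0.4621 0.0744 0.1114] hi [0.4812 0.0901 0.1207]
red [252.8 293.9] 90 med [ 0.5024 -0.2581  0.1164] lo [ 0.4914 -0.2671  0.1092] hi [ 0.5112 -0.2476  0.1212]
yel [341.9 211.3] 29 med [0.5445 0.0954 0.0717] lo [0.5398 0.0875 0.057 ] hi [0.5473 0.1029 0.0781]
yel [353.7 216.8] 36 med [0.5843 0.0887 0.0823] lo [0.5811 0.0837 0.0636] hi [0.5871 0.0992 0.0903]
yel [283.2 310.3] 36 med [ 0.5743 -0.2393  0.0718] lo [ 0.5695 -0.2466  0.0608] hi [ 0.5772 -0.2295  0.0769]
yel [296.4 317.4] 52 med [ 0.6149 -0.2411  0.0843] lo [ 0.6101 -0.2474  0.0615] hi [ 0.6167 -0.2315  0.0905]
cam [ 0.94571308 -0.65402625  1.25144508]
top 432.1
red [432.8 200.9] 63 med [ 0.4978 -0.2541  0.1174] lo [ 0.4887 -0.2635  0.11  ] hi [ 0.5098 -0.2444  0.1249]
red [321.1 209.1] 65 med [0.4702 0.0826 0.1163] lo [0.4587 0.0707 0.1095] hi [0.4804 0.092  0.1227]
yel [425.5 165.5] 12 med [ 0.6127 -0.2403  0.0889] lo [ 0.611  -0.2485  0.0855] hi [ 0.6149 -0.2325  0.0925]
yel [318.2 174.3] 14 med [0.5827 0.0941 0.0901] lo [0.5798 0.0848 0.0613] hi [0.5915 0.1016 0.0921]
yel [424.5 179. ] 18 med [ 0.5725 -0.2396  0.0745] lo [ 0.5689 -0.248   0.0697] hi [ 0.576  -0.2322  0.0793]
yel [317.6 187.6] 13 med [0.5414 0.0941 0.078 ] lo [0.5399 0.0878 0.0711] hi [0.5443 0.1036 0.08  ]
[ 0.58822186 -0.06652153  0.06952079]
[ 0.58410328 -0.07237148  0.07460051]
[ 0.59864871 -0.06507333  0.04890072]
cam [0.33187431 0.04764809 1.4178724 ]
```

Call:
step_arm:
  moves:
    - {"x":2,"y":-1.4,"grip":0.7}
    - {"x":3.8,"y":-2.7}
    - {"x":3.8,"y":-2.7}
    - {"x":3.8,"y":-2.7}
    - {"x":3.8,"y":-2.7}
  squeeze: 40

```text
schema error: expected keys x, y, z, ax, ay, az, grip
```

Call:
step_arm:
  moves:
    - {"x":3.8,"y":-2.7}
    - {"x":3.8,"y":-2.7}
    - {"x":3.8,"y":-2.7}
    - {"x":3.8,"y":-2.7}
    - {"x":3,"y":-2}

```text
schema error: expected keys x, y, z, ax, ay, az, grip
```

Call:
step_arm:
  moves:
    - {"az":-1}
    - {"az":-1}
    - {"az":-1}
    - {"az":-1}
    - {"az":-1}

```text
schema error: expected keys x, y, z, ax, ay, az, grip
```

Call:
step_arm:
  moves:
    - {"az":-0.7}
    - {}
    - {}

```text
schema error: expected keys x, y, z, ax, ay, az, grip
```

All the keys are required in every row, so I'll repeat the moves with full rows.

Call:
step_arm:
  moves:
    - {"x":2,"y":-1.4,"z":0,"ax":0,"ay":0,"az":0,"grip":0.7}
    - {"x":3.8,"y":-2.7,"z":0,"ax":0,"ay":0,"az":0,"grip":0.7}
    - {"x":3.8,"y":-2.7,"z":0,"ax":0,"ay":0,"az":0,"grip":0.7}
    - {"x":3.8,"y":-2.7,"z":0,"ax":0,"ay":0,"az":0,"grip":0.7}
    - {"x":3.8,"y":-2.7,"z":0,"ax":0,"ay":0,"az":0,"grip":0.7}
  squeeze: 40

```text
t: 1.2
tool_pos: [0.3305, -0.4747, 0.2315]
orientation: [3.105, 0.475, 0.001]
wrist_force: [1.1, -1.0, 1.0]
grip_width: 0.702
gripper_force: 0.0
```

Call:
step_arm:
  moves:
    - {"x":3.8,"y":-2.7,"z":0,"ax":0,"ay":0,"az":0,"grip":0.7}
    - {"x":3.8,"y":-2.7,"z":0,"ax":0,"ay":0,"az":0,"grip":0.7}
    - {"x":3.8,"y":-2.7,"z":0,"ax":0,"ay":0,"az":0,"grip":0.7}
    - {"x":3.8,"y":-2.7,"z":0,"ax":0,"ay":0,"az":0,"grip":0.7}
    - {"x":3,"y":-2,"z":0,"ax":0,"ay":0,"az":0,"grip":0.7}

```text
t: 1.7
tool_pos: [0.4667, -0.2968, 0.2316]
orientation: [-3.105, -0.479, -0.002]
wrist_force: [0.8, -1.0, -0.3]
grip_width: 0.699
gripper_force: 0.0
```

Call:
step_arm:
  moves:
    - {"x":0,"y":0,"z":0,"ax":0,"ay":0,"az":-1,"grip":0.7}
    - {"x":0,"y":0,"z":0,"ax":0,"ay":0,"az":-1,"grip":0.7}
    - {"x":0,"y":0,"z":0,"ax":0,"ay":0,"az":-1,"grip":0.7}
    - {"x":0,"y":0,"z":0,"ax":0,"ay":0,"az":-1,"grip":0.7}
    - {"x":0,"y":0,"z":0,"ax":0,"ay":0,"az":-1,"grip":0.7}

```text
t: 2.2
tool_pos: [0.465, -0.2997, 0.2315]
orientation: [2.751, 1.517, 0.0]
wrist_force: [0.1, 0.4, -0.0]
grip_width: 0.706
gripper_force: 0.0
```

Call:
step_arm:
  moves:
    - {"x":0,"y":0,"z":0,"ax":0,"ay":0,"az":-0.7,"grip":0.7}
    - {"x":0,"y":0,"z":0,"ax":0,"ay":0,"az":0,"grip":0.7}
    - {"x":0,"y":0,"z":0,"ax":0,"ay":0,"az":0,"grip":0.7}

```text
t: 2.5
tool_pos: [0.4649, -0.2998, 0.2314]
orientation: [2.681, 1.637, 0.0]
wrist_force: [0.3, 0.3, -0.2]
grip_width: 0.701
gripper_force: 0.0
```

```bash
cat >> h.py <<'E'
def rel(p,yaw=None):
    st=ctrl.observe(); M=R.from_rotvec(st['orientation']).as_matrix()
    d=M.T@(np.array(p)-st['tool_pos'])*100; ya=np.arctan2(M[1,1],M[0,1])
    print('rel cm',d.round(2),'yaw_y',ya.round(3),'az units',None if yaw is None else round(-np.degrees(yaw-ya)/8,2))
E
python3 - <<'E'
from h import *
st=ctrl.observe(); im=ctrl.get_image('wrist'); save(im,'w1.png')
B=([.4,-.35],[.8,0.05])
for c in ['red','yel']: blobs(im,c,B,st,30)
# sphere fit of ball
m=masks(im)['red']; n,l,s,c=cv2.connectedComponentsWithStats(m.astype(np.uint8)); i=1+np.argmax(s[1:,4]); v,u=np.nonzero(cv2.erode((l==i).astype(np.uint8),np.ones((3,3)))); w=world(im,u,v,im['depth'][v,u],st)
from scipy.optimize import least_squares
r=least_squares(lambda p:np.linalg.norm(w-p,axis=1)-.015,w.mean(0)-[0,0,.01],loss='soft_l1',f_scale=.001); print('ball',r.x.round(4),r.cost)
rel(r.x-[0,0,.019],-.469)
E
```

```text
red [330.9 123.6] 1001 med [ 0.497  -0.2555  0.1158] lo [ 0.4857 -0.267   0.1098] hi [ 0.5082 -0.2446  0.1195]
yel [445.3  38.7] 229 med [ 0.6102 -0.2395  0.0873] lo [ 0.6073 -0.248   0.0859] hi [ 0.6137 -0.2309  0.0885]
yel [396.2  64.3] 201 med [ 0.5704 -0.2389  0.0733] lo [ 0.5673 -0.2474  0.0717] hi [ 0.574  -0.2305  0.0747]
ball [ 0.4971 -0.2565  0.1045] 0.0006131712975222997
rel cm [ 5.32  0.88 14.58] yaw_y -0.474 az units -0.04
```

View pics/w1.png

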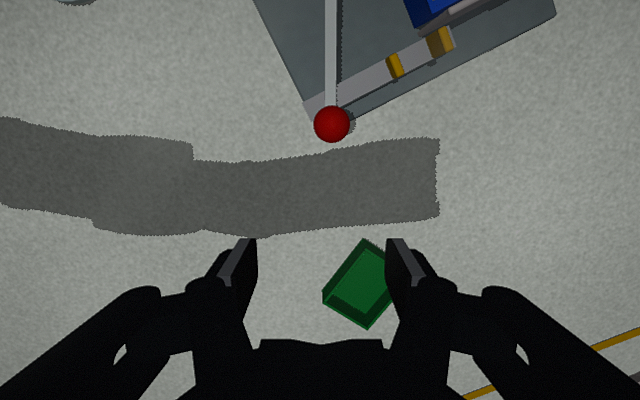

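The wrist view shows the red ball at (331,124) with the bar running straight up the picture, in line with tool x. The yellow cheeks are at (396,64) and (445,39). Next I'll move above the ball and go down.

Call:
step_arm:
  moves:
    - {"x":2.6,"y":0.45,"z":0,"ax":0,"ay":0,"az":0,"grip":0.7}
    - {"x":2.7,"y":0.45,"z":0,"ax":0,"ay":0,"az":0,"grip":0.7}
    - {"x":0,"y":0,"z":3,"ax":0,"ay":0,"az":0,"grip":0.7}
    - {"x":0,"y":0,"z":3,"ax":0,"ay":0,"az":0,"grip":0.7}
    - {"x":0,"y":0,"z":2,"ax":0,"ay":0,"az":0,"grip":0.7}

```text
t: 3.05
tool_pos: [0.4966, -0.2559, 0.1497]
orientation: [-2.679, -1.639, 0.001]
wrist_force: [0.4, 0.3, -0.0]
grip_width: 0.697
gripper_force: 0.0
```

Call:
step_arm:
  moves:
    - {"x":0,"y":0,"z":2,"ax":0,"ay":0,"az":0,"grip":0.7}
    - {"x":0,"y":0,"z":2,"ax":0,"ay":0,"az":0,"grip":0.7}
    - {"x":0,"y":0,"z":1.5,"ax":0,"ay":0,"az":0,"grip":0.7}
    - {"x":0,"y":0,"z":1.1,"ax":0,"ay":0,"az":0,"grip":0.7}
    - {"x":0,"y":0,"z":0,"ax":0,"ay":0,"az":0,"grip":0.7}

```text
t: 3.55
tool_pos: [0.4964, -0.2561, 0.0841]
orientation: [-2.678, -1.639, 0.002]
wrist_force: [-0.1, -0.3, 0.0]
grip_width: 0.7
gripper_force: 0.0
```

```bash
python3 - <<'E'
from h import *
rel([.497,-.256,.086],-.474); print(ctrl.observe()['wrist_force'])
im=ctrl.get_image('wrist'); save(im,'w2.png')
E
```

```text
rel cm [ 0.04  0.05 -0.19] yaw_y -0.472 az units 0.01
[-0.05916175 -0.26235833  0.02811476]
```

View pics/w2.png

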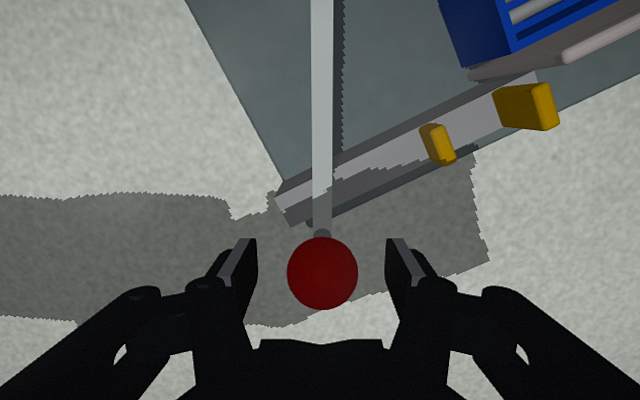

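The ball sits centred between the pads at (322,273), clear of both cheeks. I'll close on it.

Call:
step_arm:
  moves:
    - {"x":0,"y":0,"z":-0.1,"ax":0,"ay":0,"az":0,"grip":0.4}
    - {"x":0,"y":0,"z":0,"ax":0,"ay":0,"az":0,"grip":0.2}
    - {"x":0,"y":0,"z":0,"ax":0,"ay":0,"az":0,"grip":0.2}
    - {"x":0,"y":0,"z":0,"ax":0,"ay":0,"az":0,"grip":0.2}
    - {"x":0,"y":0,"z":0,"ax":0,"ay":0,"az":0,"grip":0.2}
  squeeze: 40

```text
t: 4.1
tool_pos: [0.4974, -0.2567, 0.0875]
orientation: [2.678, 1.641, 0.001]
wrist_force: [-0.7, 0.6, 6.5]
grip_width: 0.33
gripper_force: 38.9
```

Call:
step_arm:
  moves:
    - {"x":0.1,"y":0,"z":-0.5,"ax":0,"ay":0,"az":0,"grip":0.2}
    - {"x":0.2,"y":0,"z":-0.7,"ax":0,"ay":0,"az":0,"grip":0.2}
    - {"x":0.2,"y":0,"z":-0.7,"ax":0,"ay":0,"az":0,"grip":0.2}
    - {"x":0,"y":0,"z":0,"ax":0,"ay":0,"az":0,"grip":0.2}

```text
t: 4.5
tool_pos: [0.4997, -0.2522, 0.1065]
orientation: [2.677, 1.641, 0.001]
wrist_force: [-1.0, -0.6, -2.6]
grip_width: 0.329
gripper_force: 39.5
```

Call:
step_arm:
  moves:
    - {"x":0.2,"y":0,"z":-0.7,"ax":0,"ay":0,"az":0,"grip":0.2}
    - {"x":0.3,"y":0,"z":-0.7,"ax":0,"ay":0,"az":0,"grip":0.2}
    - {"x":0.2,"y":0,"z":-0.6,"ax":0,"ay":0,"az":0,"grip":0.2}
    - {"x":0,"y":0,"z":0,"ax":0,"ay":0,"az":0,"grip":0.2}

```text
t: 4.9
tool_pos: [0.5031, -0.2454, 0.1262]
orientation: [2.677, 1.642, 0.002]
wrist_force: [-0.2, -1.0, -2.5]
grip_width: 0.326
gripper_force: 39.6
```

```bash
python3 - <<'E'
from h import *
im=ctrl.get_image('scene'); save(im,'s2.png'); cv2.imwrite('pics/s2c.png',cv2.resize(im['color'][220:380,190:410,::-1],None,fx=3,fy=3,interpolation=3))
P=np.array([.5935,-.0695]); st=ctrl.observe(); p=st['tool_pos'][:2]-P; r=np.hypot(*p); a=np.arctan2(p[0],-p[1]); print(r,a,st['tool_pos'])
E
```

```text
0.1979714697823604 -0.4755974622316782 [ 0.50285487 -0.24550046  0.12576089]
```

View pics/s2c.png

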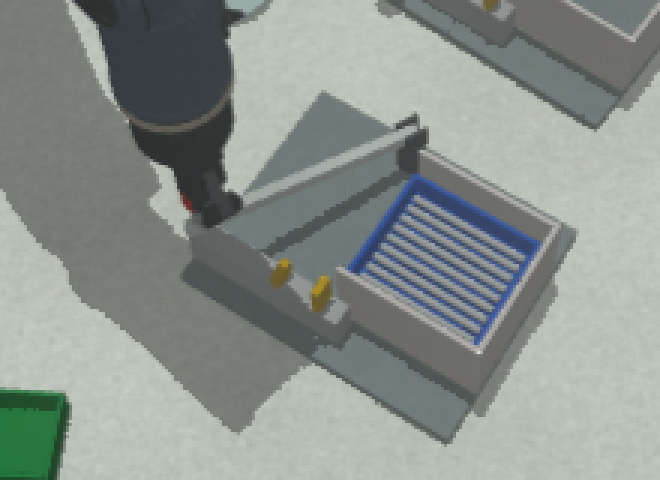

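Call:
step_arm:
  moves:
    - {"x":0.05,"y":1.4,"z":0,"ax":0,"ay":0,"az":-0.5,"grip":0.2}
    - {"x":0.05,"y":1.4,"z":0,"ax":0,"ay":0,"az":-0.5,"grip":0.2}
    - {"x":0.05,"y":1.4,"z":0,"ax":0,"ay":0,"az":-0.5,"grip":0.2}
    - {"x":0.05,"y":1.4,"z":0,"ax":0,"ay":0,"az":-0.5,"grip":0.2}
    - {"x":0,"y":0,"z":0,"ax":0,"ay":0,"az":0,"grip":0.2}

```text
t: 5.45
tool_pos: [0.5564, -0.264, 0.1247]
orientation: [-2.422, -2.0, -0.001]
wrist_force: [-0.7, -0.5, -3.1]
grip_width: 0.327
gripper_force: 39.7
```

```bash
cat > a.py <<'E'
from h import *
P=np.array([.5935,-.0695]); st=ctrl.observe(); p=st['tool_pos'][:2]-P; print('r',np.hypot(*p),'ang',np.arctan2(p[0],-p[1]),st['tool_pos'],st['wrist_force'],st['grip_width'])
rel([.5935-.0167*.198,-.0695-.198,.126],.0-.0167*0)
E
python3 a.py
```

```text
r 0.19800629006747497 ang -0.18849749779556682 [ 0.55639694 -0.26399898  0.12471954] [-0.72548572 -0.53514679 -3.13497266] 0.32664396213546426
rel cm [ 0.3   3.38 -0.13] yaw_y -0.19 az units -1.36
```

Call:
step_arm:
  moves:
    - {"x":0.05,"y":1.4,"z":-0.1,"ax":0,"ay":0,"az":-0.5,"grip":0.2}
    - {"x":0.05,"y":1.4,"z":0,"ax":0,"ay":0,"az":-0.5,"grip":0.2}
    - {"x":0.02,"y":0.65,"z":0,"ax":0,"ay":0,"az":-0.25,"grip":0.2}
    - {"x":0,"y":0,"z":0,"ax":0,"ay":0,"az":0,"grip":0.2}

```text
t: 5.85
tool_pos: [0.5896, -0.2668, 0.1258]
orientation: [-2.24, -2.201, -0.0]
wrist_force: [0.3, 2.5, -3.5]
grip_width: 0.326
gripper_force: 39.8
```

```bash
python3 a.py; python3 - <<'E'
from h import *
st=ctrl.observe(); im=ctrl.get_image('wrist'); save(im,'w3.png')
for c in ['red','yel']: blobs(im,c,([.4,-.35],[.8,0.05]),st,30)
E
```

```text
r 0.1973716123543195 ang -0.019955583781688366 [ 0.5895616  -0.26683231  0.12580912] [ 0.33132275  2.54026537 -3.50384809] 0.3263310416864337
rel cm [-0.07  0.06 -0.02] yaw_y -0.018 az units -0.13
red [320.5 269. ] 3728 med [ 0.5896 -0.2617  0.1533] lo [ 0.5785 -0.2735  0.144 ] hi [ 0.6007 -0.2535  0.1572]
yel [289.9 170.9] 436 med [ 0.571  -0.2379  0.0732] lo [ 0.5674 -0.2474  0.0614] hi [ 0.5744 -0.2291  0.0745]
yel [355.  173.1] 598 med [ 0.6099 -0.2376  0.0869] lo [ 0.6067 -0.2477  0.061 ] hi [ 0.614  -0.2294  0.0884]
```

View pics/w3.png

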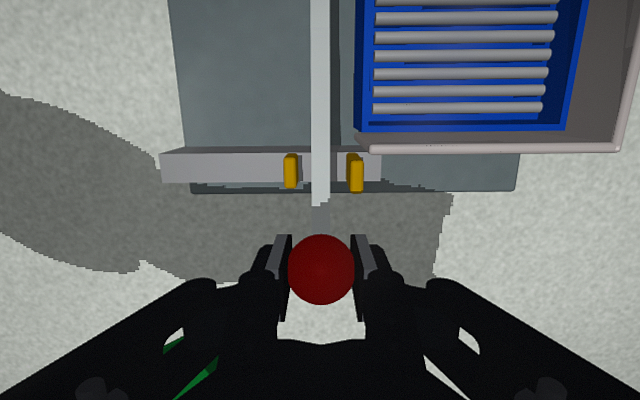

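The bar lies midway between the cheeks, at about column 321 with the cheeks at 290 and 355. I'll lower it along the arc.

Call:
step_arm:
  moves:
    - {"x":-0.2,"y":0,"z":0.6,"ax":0,"ay":0,"az":0,"grip":0.2}
    - {"x":-0.3,"y":0,"z":0.8,"ax":0,"ay":0,"az":0,"grip":0.2}
    - {"x":-0.2,"y":0,"z":0.8,"ax":0,"ay":0,"az":0,"grip":0.2}
    - {"x":-0.2,"y":0,"z":0.7,"ax":0,"ay":0,"az":0,"grip":0.2}
    - {"x":0,"y":0,"z":0,"ax":0,"ay":0,"az":0,"grip":0.2}

```text
t: 6.4
tool_pos: [0.5886, -0.2769, 0.0959]
orientation: [-2.241, -2.2, 0.001]
wrist_force: [-0.0, 2.1, -2.3]
grip_width: 0.327
gripper_force: 39.9
```

Call:
step_arm:
  moves:
    - {"x":-0.1,"y":0,"z":0.5,"ax":0,"ay":0,"az":0,"grip":0.2}
    - {"x":-0.1,"y":0,"z":0.3,"ax":0,"ay":0,"az":0,"grip":0.2}
    - {"x":0,"y":0,"z":0,"ax":0,"ay":0,"az":0,"grip":0.2}

```text
t: 6.7
tool_pos: [0.5893, -0.2786, 0.0889]
orientation: [-2.241, -2.202, 0.0]
wrist_force: [-0.2, 1.7, -0.9]
grip_width: 0.325
gripper_force: 39.9
```

Call:
step_arm:
  moves:
    - {"x":0,"y":0,"z":0.15,"ax":0,"ay":0,"az":0,"grip":0.2}
    - {"x":0,"y":0,"z":0,"ax":0,"ay":0,"az":0,"grip":0.5}
    - {"x":0,"y":0,"z":0,"ax":0,"ay":0,"az":0,"grip":0.6}
    - {"x":0,"y":0,"z":0,"ax":0,"ay":0,"az":0,"grip":0.6}
    - {"x":0,"y":0,"z":0,"ax":0,"ay":0,"az":0,"grip":0.6}

```text
t: 7.2
tool_pos: [0.5896, -0.2787, 0.088]
orientation: [2.24, 2.202, 0.0]
wrist_force: [-0.3, -0.5, -0.1]
grip_width: 0.6
gripper_force: 0.0
```

Call:
step_arm:
  moves:
    - {"x":0,"y":0,"z":-1,"ax":0,"ay":0,"az":0,"grip":0.6}
    - {"x":0,"y":0,"z":-3,"ax":0,"ay":0,"az":0,"grip":0.6}
    - {"x":0,"y":0,"z":-4,"ax":0,"ay":0,"az":0,"grip":0.6}
    - {"x":-3,"y":0,"z":-4,"ax":0,"ay":0,"az":0,"grip":0.6}
    - {"x":0,"y":0,"z":0,"ax":0,"ay":0,"az":0,"grip":0.6}

```text
t: 7.7
tool_pos: [0.5907, -0.3139, 0.2146]
orientation: [2.238, 2.189, 0.002]
wrist_force: [0.1, -2.0, -0.0]
grip_width: 0.599
gripper_force: 0.0
```

```bash
python3 - <<'E'
from h import *
st=ctrl.observe(); im=ctrl.get_image('wrist'); save(im,'w4.png')
for c in ['red','yel']: blobs(im,c,([.4,-.35],[.8,0.05]),st,30)
im=ctrl.get_image('scene'); blobs(im,'red',([.4,-.35],[.8,.3]))
# bar height beside cheeks: points along bar x~.59
w=world
im=ctrl.get_image('top'); blobs(im,'red',([.4,-.35],[.8,.3]))
im=ctrl.get_image('wrist'); v,u=np.mgrid[0:400,0:640]; v=v.ravel();u=u.ravel(); W=world(im,u,v,im['depth'].ravel(),st)
for y in (-.12,-.16,-.2,-.225):
    k=(abs(W[:,1]-y)<.003)&(abs(W[:,0]-.592)<.02)&(W[:,2]>.055)&(W[:,2]<.11); print(y,W[k].mean(0).round(4),k.sum())
E
```

```text
red [316.7 148. ] 1097 med [ 0.5894 -0.2774  0.1157] lo [ 0.5782 -0.2893  0.1096] hi [ 0.6003 -0.2668  0.1193]
yel [342.   94.5] 230 med [ 0.6104 -0.2394  0.0873] lo [ 0.6073 -0.2479  0.086 ] hi [ 0.6137 -0.2304  0.0885]
yel [293.4  95.5] 211 med [ 0.5706 -0.2389  0.0733] lo [ 0.5673 -0.2471  0.0721] hi [ 0.5739 -0.2302  0.0747]
red [317.3 194. ] 54 med [0.4728 0.0804 0.1166] lo [0.4618 0.0733 0.1095] hi [0.4813 0.0884 0.1224]
red [279.7 323.1] 47 med [ 0.5989 -0.2845  0.1132] lo [ 0.5882 -0.2902  0.1075] hi [ 0.6047 -0.2749  0.118 ]
red [439.8 171.1] 68 med [ 0.5895 -0.277   0.1169] lo [ 0.5795 -0.2874  0.1085] hi [ 0.6018 -0.2674  0.1236]
red [321.2 209.1] 66 med [0.4701 0.0826 0.1177] lo [0.4586 0.0707 0.1104] hi [0.4823 0.0921 0.1237]
-0.12 [nan nan nan] 0
-0.16 [nan nan nan] 0
-0.2 [ 0.5943 -0.2     0.0723] 97
-0.225 [ 0.5937 -0.2248  0.0727] 94<stdin>:10: RuntimeWarning: Mean of empty slice.
  ret = um.true_divide(
```

View pics/w4.png

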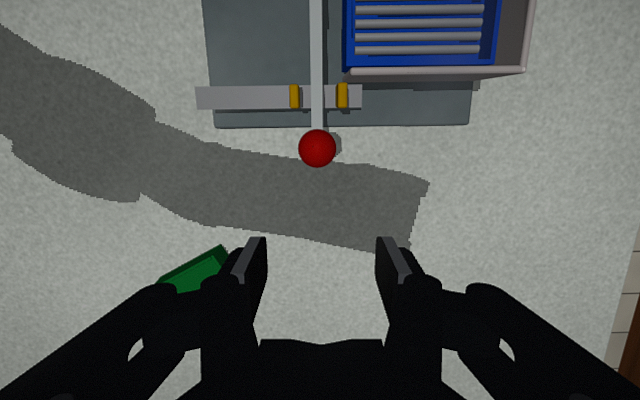

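The bar lies between the cheeks at column 317. The knob at (317,148) is at its home position and at the same height as when the bar rested level, so it is fully down. The empty carrier's knob has not moved.

```bash
python3 -c "
from station import ctrl
print(ctrl.close_job())"
```

```text
the job is handed in; nothing more can be done
None
```

The loaded carrier's latch bar is fully down in its notch and the job is handed in at about 8 s; I didn't touch the empty carrier's latch or the spray bottle.

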